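# Brake lever check on a sample trolley handle

## Robot

A 6-joint arm with a two-finger parallel gripper is mounted at the origin on the work surface. World frame = base frame: x ahead of the robot, y to its left, z up, the work surface at z = 0. Lengths are in m, angles in rad, forces in N, time in s.
With the tool pointing down it reaches from about 0.225 to 0.875 m from the base axis. Payload 3.4 kg.
Tool frame: the origin (TCP) lies between the finger pads; the fingertips stand 8 mm ahead of it and the grasp point (between the pads) lies 11 mm behind it; z points along the fingers, y is the line along which they close (so a half turn about z gives the same grasp; the last joint's range is limited). The gripper opens to 85 mm and grips with 20 to 120 N. Pads are 22 mm wide; open, the fingers measure 114 mm over their backs; the gripper's body (76 mm by 85 mm) begins 54 mm behind the grasp point. The pads swing forward as they close: fully open they stand 13 mm farther back than shut.
Start: joints at [-1.341, 0.276, 1.505, -0, 1.361, -0.121], TCP at [0.198, -0.54, 0.239] pointing down, gripper open.
Joint ranges: [-2.89, 2.89], [-0.75, 2.08], [0.22, 2.7], [-1.18, 4.32], [0.11, 2.71], [-2.7, 2.7]. Speed limits (rad/s): [2.57, 2.57, 3.14, 3.14, 3.14, 3.14].

## Interface

Orientations are given as a unit quaternion [w, x, y, z].
In Python, from rig import manip, optics, finder gives the robot as it stands.
- The arm moves only by the tool servo_tool, never from a script. Its argument "increments" is a list of rows, each a list of 7 numbers: the shift along the tool's x, y, z in cm, then the turn, a rotation vector about the tool's x, y, z in degrees, then the closure, from -1 (fully open) to 1 (shut). In form: [[x, y, z, rx, ry, rz, gripper], ...]. A call has exactly 5 rows; each row shifts and turns the commanded pose from where the row before left it, along the tool's axes as they then stand; what a row does not reach is not made up. A row lasts 1/10 s, in which the tool goes at most 50 mm and 8.59 degrees, less where a joint would pass 70% of its speed; a pose out of reach is approached as far as the arm can. A call is refused whole if a number of a shift passes 5 or a number of a turn 8.59, either way. A call with a gripper value outside its range is refused whole. The fingers move at their own pace and stop on an object; "squeeze" is the grip in N (left out, the last holds). Time passes only in rows, so rows that do not move let the fingers close, or fill a call up. It gives the time, the measured TCP pose, the force, the opening and the grip force at its end, in the units of the state.
- manip.get_state(): the state, without advancing time (a new reading comes with each control period).
- optics.get_image(name): name is "scene" or "top"; returns the picture (400x640x3 uint8, red, green, blue); there is no depth.
- optics.get_calibration(name): a dict with "fov_y" (degrees; the focal length in pixels is half the picture's height over the tangent of half this angle, whatever the lens; pixels are square), "cx", "cy" (the principal point, pixels), "dist_coeffs" ([k1, k2, p1, p2, k3] as OpenCV has them; the pictures are not rectified), "world_to_cam" (4x4, takes a point from world to camera coordinates). Camera axes: x right, y down, z forward; pixel columns grow to the right and rows downward; lengths in m; the calibration is good to about 2 mm. A picture is of the moment at which its call begins. get_calibration takes no time and is no camera call.
- manip.sign_off(): hands the job in; it is judged then, once.
Trained networks look in the newest picture that a camera, given by its name, has taken for a name from the list of things; names that differ only in an ending like _2 or _b are one class to them, and where a whole thing is asked for, a point or a joint stands for the part that bears it (a point fixed in the world has none). Each returns a list of dicts, best first, with "p" (0 to 1); they miss things now and then, are a little off and sometimes report something else, mostly with a low value. They report only what shows in the picture. A call takes as long as a camera call.
- finder.silhouettes(label, camera): "region" (400x640 bool, what is visible of it) and "box" ([centre column, centre row, width, height] in pixels, round what is visible of it).
- finder.tip_of(label, camera): "at" ([column, row] in pixels: a listed point, or the origin of a listed thing).
The state is a dict: "clock": time; "qpos": joint angles; "qd": joint speeds; "effort": joint torques, N m; "position": TCP position; "ee_rot": TCP orientation; "contact_force": force on the tool from outside, world axes, zero at the start; "moment": the same for the moment, N m; "width": finger opening in m; "gripper_force": force on a finger pad.
Only numpy, scipy, OpenCV 4.12 (cv2) and the standard library are available. Lean on these libraries where they do the work, as an engineer would, in place of code of your own. Each camera call takes 0.05 s, during which the arm holds its last target. There are 200 camera calls.

## Task

Check the hand brake on the sample trolley's push handle, which is bolted to a stand on the bench: with the backs (outsides) of the fingers, press the lever in towards the grip bar until it comes firmly up against its stop and keep it there about a second, let it spring all the way out again with the fingers off it, then press it in to its stop a second time and finish while still holding it there, so that I can look at the gap left to the bar. Stay on the outer side of the lever: do not grip it, touch the bar, or force the lever hard once it has stopped. Leave the pot, bottle, tube rack and spanner where they are.

Things in the scene. Friction and masses are not known exactly. Their poses are not given: they have to be found in the camera images.
- handle_stand: Grey base plate 130 x 360 x 12 mm fixed to the bench; two posts at y = +-145 mm carry the push handle. Origin: centre of the plate's underside. z up, y along the handle, x from the lever's side to the bar: the lever is on the -x side, towards the robot. A black bracket (44 mm cube round the bar, with a fork) at y = +100 mm holds the lever's pivot at x = -45, z = 140 mm.
- grip_bar: The handle's level round bar, 330 mm long, steel with a black rubber sleeve 35 mm in diameter. Origin: its middle, 140 mm above the bench; axis along its y. Not to be touched.
- lever_blade: The brake lever: a straight plain aluminium flat, 10 mm thick, 20 mm high, reaching 168 mm from its upright pivot to its rounded free end (20 mm across), level, 140 mm above the bench. Origin: on the pivot axis at mid height. The blade runs from there along its own -y; its +x faces the bar and is the way it is pressed; z up. Let go, it stands 0.28 rad out from the bar's direction; pressed fully in, 0.04 rad, its free end then still some 25 mm clear of the sleeve.
- lever_press (a point): Point on the lever's outer face (the side away from the bar), at mid height, 125 mm from the pivot: the place to press. Axes as the lever's: +x is the pressing direction, square to the face, and turns with the lever. It travels 30 mm from rest to the stop.
- brake_lever (a joint): Turn of the lever about its upright pivot, rad: 0 let go (spring-returned), 0.24 at its stop. Pressed at lever_press the spring needs about 3 N to start and about 9 N to reach the stop; beyond that the lever is rigid. It counts as at its stop above 0.222 and as fully out below 0.02. Above 45 N the lever is being forced.
- specimen_pot: Loose white screw-cap pot, 48 mm wide, 56 mm tall, standing on the robot's side of the lever. Origin: centre of its underside. Leave alone.
- dropper_bottle: Loose white dropper bottle, 32 mm wide, 85 mm tall, beyond the -y end of the stand. Origin: centre of its underside. Leave alone.
- tube_rack: Loose green wire tube rack, 69 x 185 x 44 mm (long along its y), beyond the +y end of the stand. Origin: centre of its underside. Leave alone.
- spanner: Loose 160 mm spanner lying flat behind the stand (bar's far side). Leave alone.

How it is judged:
By the outcome, as a careful person would: the job done as asked, in the order asked, and still so for the second after the job is handed in, while the arm keeps its last pose, push and grip.
It also fails if it takes over 40 s, if anything falls off the work surface, if the arm or the gripper's body presses on something with over 40 N, if the wrist force passes 120 N, or if a joint passes its speed limit or range.

## Working session

There is one attempt and no reset: what is moved stays moved. The work goes in short steps, Python scripts to look and compute and a tool call to move; the robot and the scene stay as the last step left them, time stands still between calls to the robot, and variables do not carry over. Pictures are saved under pics/ and viewed, at most 10 in all, crops included, and the job is handed in when it is done.

Besides the shell and the picture viewer there is one more tool, called after "Call:" as name(argument=value, ...), one argument or row to a line, values as JSON. servo_tool: Moves the arm, as the interface text tells. Its arguments: {"type":"object","properties":{"increments":{"type":"array","items":{"type":"array","items":{"type":"number"}}},"squeeze":{"type":"number"}},"required":["increments"]}

```bash
mkdir -p pics; cat > h.py <<'E'
import numpy as np, cv2
from rig import manip, optics, finder
def cal(n):
    c=optics.get_calibration(n); f=200/np.tan(np.radians(c["fov_y"])/2)
    return np.array([[f,0,c["cx"]],[0,f,c["cy"]],[0,0,1.]]),np.array(c["dist_coeffs"],float),np.array(c["world_to_cam"])
def ray(n,uv):
    K,d,T=cal(n); p=cv2.undistortPoints(np.array([[uv]],float),K,d)[0,0]
    R,t=T[:3,:3],T[:3,3]; return -R.T@t, R.T@np.array([p[0],p[1],1.])
def onz(n,uv,z):
    o,v=ray(n,uv); return o+v*(z-o[2])/v[2]
def proj(n,P):
    K,d,T=cal(n); return cv2.projectPoints(np.array(P,float).reshape(-1,1,3),cv2.Rodrigues(T[:3,:3])[0],T[:3,3],K,d)[0][:,0]
E
cat > a.py <<'E'
from h import *
np.set_printoptions(precision=4,suppress=True)
s=manip.get_state(); print(s["clock"],s["position"],s["ee_rot"],s["width"])
ims=[optics.get_image(n) for n in("scene","top")]
for n,i in zip(("scene","top"),ims): cv2.imwrite(f"pics/{n}0.png",i[:,:,::-1])
for n in("scene","top"):
    print(n,"cam",ray(n,(320,200))[0])
    for l,z in(("lever_press",.14),("lever_blade",.14),("grip_bar",.14),("handle_stand",0),("specimen_pot",0),("dropper_bottle",0),("tube_rack",0)):
        for r in finder.tip_of(l,n)[:2]: print(l,round(r["p"],2),np.array(r["at"]),onz(n,r["at"],z))
E
python3 a.py
```

```text
0.0 [ 0.1975 -0.5395  0.2384] [-0.0009  0.9847  0.1745 -0.    ] 0.08556831675583917
scene cam [ 1.026  -0.6346  0.7276]
lever_press 0.96 [267.1 218.9] [ 0.5478 -0.0568  0.14  ]
lever_blade 0.86 [311.9 197.3] [0.5869 0.0618 0.14  ]
lever_blade 0.62 [307.1 279. ] [ 0.7162 -0.1606  0.14  ]
handle_stand 0.86 [310.1 281.4] [ 0.6522 -0.0504  0.    ]
specimen_pot 0.8 [274.4 228.7] [0.4744 0.058  0.    ]
dropper_bottle 0.6 [229.9 342.3] [ 0.6055 -0.2691  0.    ]
tube_rack 0.89 [371.  205.4] [0.6426 0.2819 0.    ]
tube_rack 0.59 [275.1 229.4] [0.4776 0.0567 0.    ]
top cam [0.3863 0.0831 1.1206]
lever_press 0.87 [378. 220.] [ 0.5554 -0.0517  0.14  ]
lever_blade 0.52 [331.9 202.4] [0.5955 0.0702 0.14  ]
grip_bar 0.76 [376.2 191.1] [ 0.6324 -0.0452  0.14  ]
handle_stand 0.56 [373.3 200.5] [ 0.638  -0.0555  0.    ]
handle_stand 0.49 [377.7 189.6] [ 0.6724 -0.0679 -0.    ]
specimen_pot 0.61 [336.  252.4] [0.4774 0.0491 0.    ]
dropper_bottle 0.47 [444.9 213.4] [ 0.6102 -0.2706  0.    ]
tube_rack 0.57 [261.2 192.4] [0.6446 0.2827 0.    ]
```

View pics/scene0.png

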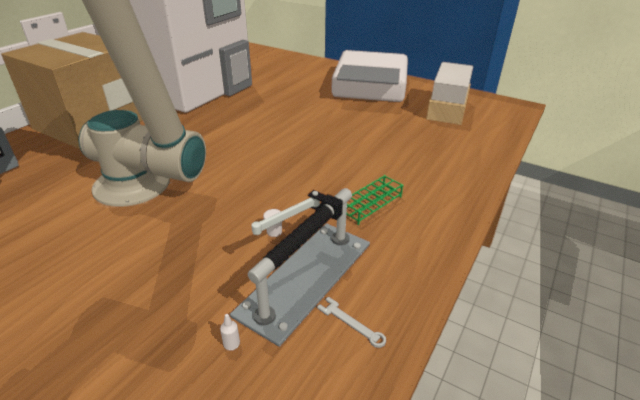

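View pics/top0.png

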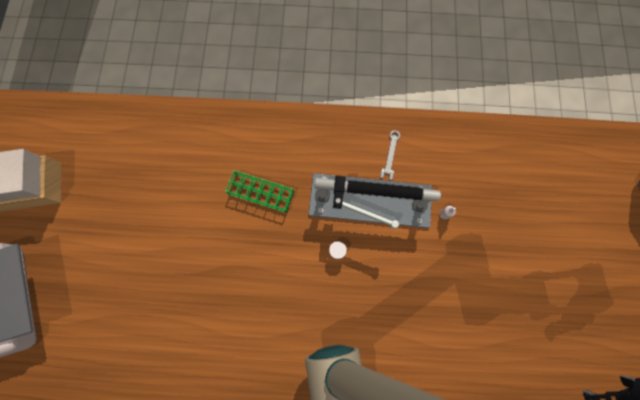

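The scene shows the lever's free end at about (257,227) and its pivot at about (315,200). In the top view the pivot is at about (338,203) and the free end at about (396,224). The pot, at (338,250), is clear of the press point. Next I'll refine the stand's pose with a joint fit.

```bash
cat > b.py <<'E'
from h import *
from scipy.optimize import least_squares
np.set_printoptions(precision=4,suppress=True)
obs=[]
def lever(a): 
    a=.28-a; R=np.array([[np.cos(a),-np.sin(a)],[np.sin(a),np.cos(a)]]).T  # rotates -y toward -x
    return lambda p:np.r_[np.array([-.045,.1])+R@np.array(p),.14]
L=lever(0)
for n in("scene","top"):
    optics.get_image(n)
    for l,P in(("lever_press",L([-.005,-.125])),("lever_blade",L([0,0])),("grip_bar",[0,0,.14]),("handle_stand",[0,0,0])):
        for r in finder.tip_of(l,n)[:1]: obs.append((n,P,r["at"],l))
    for l in("lever_blade","grip_bar","handle_stand"):
        for r in finder.silhouettes(l,n)[:1]:
            v,u=np.nonzero(r["region"]); print(n,l,round(r["p"],2),np.round(r["box"],1),len(u))
            if l=="lever_blade":
                i={"scene":np.argmin(u),"top":np.argmax(u)}[n]; print(" end px",u[i],v[i])
obs.append(("top",L([0,-.158])+[0,0,.01],(395.5,223.5),"tip"))
obs.append(("top",np.r_[-.045,.1,.15],(338.5,203),"piv"))
obs.append(("scene",L([0,-.158])+[0,0,.01],(257,226),"tip"))
print(L([-.005,-.125]))
def W(q,P): c,s=np.cos(q[2]),np.sin(q[2]); P=np.array(P); return np.array([q[0]+c*P[0]-s*P[1],q[1]+s*P[0]+c*P[1],P[2]])
f=lambda q:np.concatenate([proj(n,W(q,P))[0]-uv for n,P,uv,_ in obs])
r=least_squares(f,[.64,-.05,0],loss="soft_l1",x_scale=[.01,.01,.05]); q=r.x
print(q); 
for o,e in zip(obs,f(q).reshape(-1,2)): print(o[0],o[3],e)
for a in(0,.24):
    p=W(q,lever(a)([-.005,-.125])); print("press",a,p)
print("dir stop deg",np.degrees(q[2]-.04),"rest",np.degrees(q[2]-.28))
for n in("scene","top"):
    im=optics.get_image(n)[:,:,::-1].copy()
    for P in(W(q,L([0,0])),W(q,L([-.005,-.125])),W(q,L([0,-.168])),W(q,[0,-.165,.14]),W(q,[0,.165,.14]),*[W(q,[x,y,.012]) for x in(-.065,.065) for y in(-.18,.18)]):
        cv2.circle(im,tuple(np.int32(np.round(proj(n,P)[0]))),1,(0,0,255),-1)
    cv2.imwrite(f"pics/f_{n}.png",cv2.resize(im[150:350,200:460],None,fx=2,fy=2))
a=cv2.imread("pics/f_scene.png");b=cv2.imread("pics/f_top.png")[:200]
cv2.imwrite("pics/fit.png",np.vstack([a,b]))
E
python3 b.py
```

```text
scene lever_blade 0.7 [281.6 214.9  62.9  40.4] 634
 end px 252 223
scene grip_bar 0.89 [299.9 237.1 108.7  95.1] 1873
scene handle_stand 0.67 [302.1 267.8 140.6 156.9] 10402
top lever_blade 0.52 [370.4 216.6  57.5  23.7] 266
 end px 397 222
top grip_bar 0.67 [368.8 214.6  60.   23.2] 303
top handle_stand 0.64 [375.7 201.3 129.   55.8] 5284
[-0.0843 -0.0188  0.14  ]
[ 0.639  -0.0478 -0.0797]
scene lever_press [-0.0921  2.6027]
scene lever_blade [-53.4059  -1.6847]
scene grip_bar [ 1.3009 -0.2015]
scene handle_stand [-0.3683 -1.0556]
top lever_press [1.0824 2.5903]
top lever_blade [ 2.2108 -0.3599]
top grip_bar [ 0.1396 -3.4955]
top handle_stand [-0.0516 -2.8804]
top tip [-1.1969  0.1062]
top piv [-0.7422 -3.5802]
scene tip [-1.0047 -2.044 ]
press 0 [ 0.5535 -0.0597  0.14  ]
press 0.24 [ 0.5823 -0.068   0.14  ]
dir stop deg -6.856221275810689 rest -20.607208358950448
```

View pics/fit.png

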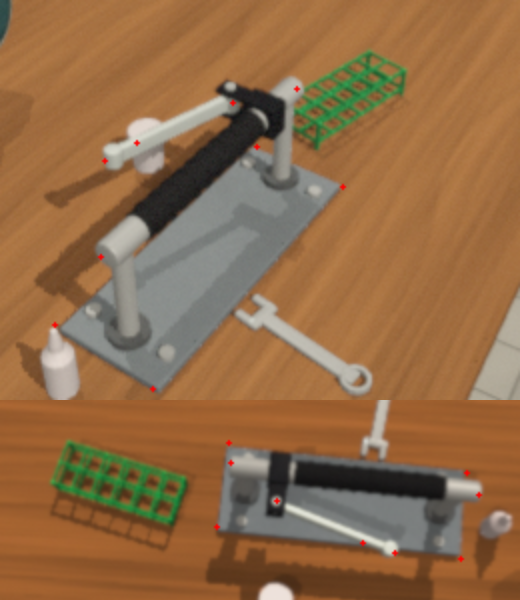

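The fit agrees with both pictures to within a few mm. The press point at rest is about (0.553, -0.060), pressing along about -7 to -20°. I'll move over with the fingers closed and then turn the tool.

Call:
servo_tool(
  increments=[
    [2.98,-2.39,0,0,0,0,1],
    [2.98,-2.39,0,0,0,0,1],
    [2.98,-2.39,0,0,0,0,1],
    [2.98,-2.39,0,0,0,0,1],
    [2.98,-2.39,0,0,0,0,1],
  ],
  squeeze=20,
)

```text
clock: 2.2
position: [0.297, -0.3753, 0.2394]
ee_rot: [0.0, 0.985, 0.174, 0.0]
contact_force: [-0.0, 0.4, 0.5]
width: 0.0123
gripper_force: 0.0
```

Call:
servo_tool(
  increments=[
    [2.98,-2.39,0,0,0,0,1],
    [2.98,-2.39,0,0,0,0,1],
    [2.98,-2.39,0,0,0,0,1],
    [2.98,-2.39,0,0,0,0,1],
    [2.98,-2.39,0,0,0,0,1],
  ],
)

```text
clock: 2.7
position: [0.3959, -0.2118, 0.2395]
ee_rot: [0.0, 0.985, 0.174, 0.0]
contact_force: [0.9, -0.5, -0.2]
width: -0.0001
gripper_force: 0.0
```

Call:
servo_tool(
  increments=[
    [0,0,0,0,0,-8.5,1],
    [0,0,0,0,0,-8.5,1],
    [0,0,0,0,0,-8.5,1],
    [0,0,0,0,0,-8.5,1],
    [0,0,0,0,0,-8.5,1],
  ],
)

```text
clock: 3.2
position: [0.3954, -0.213, 0.2394]
ee_rot: [0.0, 0.853, 0.522, 0.0]
contact_force: [0.1, 0.2, 0.4]
width: -0.0001
gripper_force: 0.0
```

Call:
servo_tool(
  increments=[
    [0,0,0,0,0,-8.5,1],
    [0,0,0,0,0,-8.5,1],
    [0,0,0,0,0,0,1],
    [0,0,0,0,0,0,1],
    [0,0,0,0,0,0,1],
  ],
)

```text
clock: 3.7
position: [0.3953, -0.2132, 0.2393]
ee_rot: [0.0, 0.769, 0.639, 0.0]
contact_force: [-0.1, 0.4, 0.3]
width: -0.0001
gripper_force: 0.0
```

Call:
servo_tool(
  increments=[
    [3.6,1.3,0,0,0,0,1],
    [3.6,1.3,0,0,0,0,1],
    [3.6,1.3,0,0,0,0,1],
    [3.6,1.3,0,0,0,0,1],
    [3.6,1.3,0,0,0,0,1],
  ],
)

```text
clock: 4.2
position: [0.4924, -0.0465, 0.2394]
ee_rot: [0.0, 0.769, 0.639, 0.0]
contact_force: [0.5, -0.8, 0.5]
width: 0.0002
gripper_force: 0.0
```

Call:
servo_tool(
  increments=[
    [0,0,2.7,0,0,0,1],
    [0,0,2.7,0,0,0,1],
    [0,0,2.7,0,0,0,1],
    [0,0,2.7,0,0,0,1],
    [0,0,0,0,0,0,1],
  ],
)

```text
clock: 4.7
position: [0.489, -0.0471, 0.1282]
ee_rot: [-0.003, 0.769, 0.64, -0.002]
contact_force: [-0.6, 0.3, 0.2]
width: -0.0003
gripper_force: 0.0
```

```bash
python3 - <<'E'
from h import *
s=manip.get_state(); print(s["position"],s["contact_force"])
a,b=[optics.get_image(n)[:,:,::-1] for n in("scene","top")]
cv2.imwrite("pics/near.png",np.vstack([cv2.resize(a[150:290,200:360],None,fx=4,fy=2.0*1.0),cv2.resize(b[160:285,280:480],(640,312))])) if 0 else cv2.imwrite("pics/near.png",np.hstack([cv2.resize(a[150:290,210:350],(400,400)),cv2.resize(b[150:290,310:450],(400,400))]))
E
```

```text
[ 0.48896647 -0.04714093  0.12818208] [-0.55825019  0.30028441  0.22432208]
```

View pics/near.png

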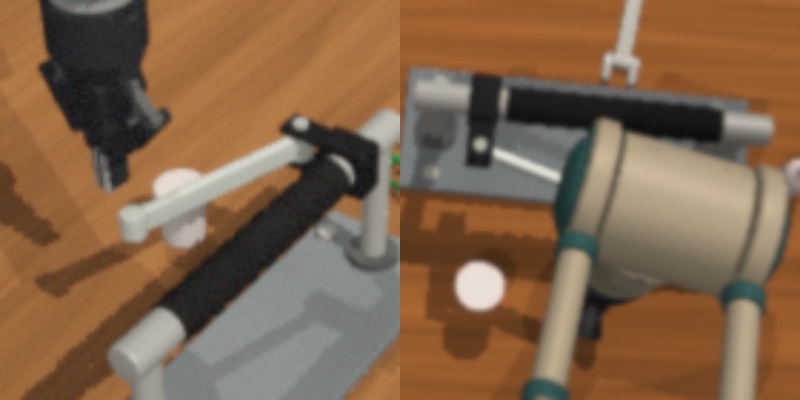

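The fingers are clear of the lever, with the tips below its level. I'll raise the tool 4 mm and close in.

Call:
servo_tool(
  increments=[
    [0,1,-0.4,0,0,0,1],
    [0,1,0,0,0,0,1],
    [0,1,0,0,0,0,1],
    [0,1,0,0,0,0,1],
    [0,0,0,0,0,0,1],
  ],
)

```text
clock: 5.3
position: [0.5333, -0.0556, 0.1356]
ee_rot: [0.001, 0.768, 0.64, 0.001]
contact_force: [-0.3, -0.5, -0.2]
width: 0.0
gripper_force: 0.0
```

Call:
servo_tool(
  increments=[
    [0,0.4,0,0,0,0,1],
    [0,0.4,0,0,0,0,1],
    [0,0.4,0,0,0,0,1],
    [0,0.4,0,0,0,0,1],
    [0,0,0,0,0,0,1],
  ],
)

```text
clock: 5.8
position: [0.5458, -0.0582, 0.1349]
ee_rot: [-0.001, 0.768, 0.64, -0.001]
contact_force: [-4.2, -1.7, 2.2]
width: -0.0001
gripper_force: 1.9
```

Call:
servo_tool(
  increments=[
    [0,0.5,0,0,0,0,1],
    [0,0.5,0,0,0,0,1],
    [0,0.5,0,0,0,0,1],
    [0,0.5,0,0,0,0,1],
    [0,0,0,0,0,0,1],
  ],
)

```text
clock: 6.3
position: [0.5638, -0.0623, 0.1347]
ee_rot: [-0.002, 0.768, 0.64, -0.003]
contact_force: [-9.2, -3.0, 3.7]
width: -0.0001
gripper_force: 4.0
```

Call:
servo_tool(
  increments=[
    [0,0.2,0,0,0,0,1],
    [0,0.2,0,0,0,0,1],
    [0,0,0,0,0,0,1],
    [0,0,0,0,0,0,1],
    [0,0,0,0,0,0,1],
  ],
)

```text
clock: 6.8
position: [0.5667, -0.0628, 0.1348]
ee_rot: [-0.002, 0.768, 0.64, -0.003]
contact_force: [-9.3, -2.3, 3.5]
width: 0.0001
gripper_force: 4.4
```

Call:
servo_tool(
  increments=[
    [0,0.2,0,0,0,0,1],
    [0,0.2,0,0,0,0,1],
    [0,0,0,0,0,0,1],
    [0,0,0,0,0,0,1],
    [0,0,0,0,0,0,1],
  ],
)

```text
clock: 7.3
position: [0.5699, -0.0633, 0.1347]
ee_rot: [-0.003, 0.768, 0.64, -0.004]
contact_force: [-11.3, -1.1, 3.6]
width: 0.0003
gripper_force: 5.1
```

Call:
servo_tool(
  increments=[
    [0,0.2,0,0,0,0,1],
    [0,0,0,0,0,0,1],
    [0,0,0,0,0,0,1],
    [0,0,0,0,0,0,1],
    [0,0,0,0,0,0,1],
  ],
)

```text
clock: 7.8
position: [0.5701, -0.0633, 0.1347]
ee_rot: [-0.004, 0.768, 0.64, -0.005]
contact_force: [-14.1, -2.1, 7.4]
width: -0.0
gripper_force: 6.9
```

Call:
servo_tool(
  increments=[
    [0,0.2,0,0,0,0,1],
    [0,0,0,0,0,0,1],
    [0,0,0,0,0,0,1],
    [0,0,0,0,0,0,1],
    [0,0,0,0,0,0,1],
  ],
)

```text
clock: 8.3
position: [0.5703, -0.0634, 0.1347]
ee_rot: [-0.006, 0.768, 0.64, -0.006]
contact_force: [-16.8, -2.1, 10.1]
width: -0.0001
gripper_force: 8.7
```

```bash
cat > c.py <<'E'
import sys
from h import *
s=manip.get_state(); print(s["clock"],s["position"],s["contact_force"],s["moment"])
a,b=[optics.get_image(n)[:,:,::-1] for n in("scene","top")]
cv2.imwrite(f"pics/{sys.argv[1]}.png",np.hstack([cv2.resize(a[150:290,210:350],(400,400)),cv2.resize(b[150:290,310:450],(400,400))]))
E
python3 c.py stop1
```

```text
8.3 [ 0.57030461 -0.06337876  0.13470039] [-16.76248542  -2.06254891  10.10644025] [-0.21859452  2.5125529   0.04508705]
```

View pics/stop1.png

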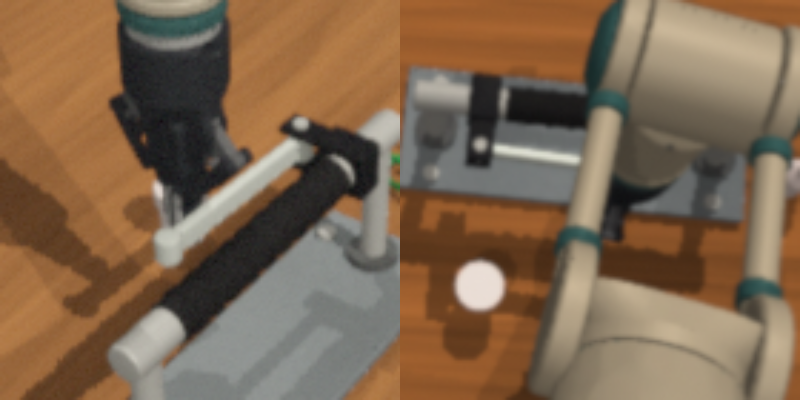

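The lever is now almost parallel to the bar, with its free end at full-picture pixel (269,237) and a clear gap left to the bar. I'll check that against the predicted stop while holding.

```bash
cat > d.py <<'E'
from h import *
q=[.639,-.0478,-.0797]
for a in(0,.2,.22,.24):
    t=.28-a; p=np.array([-.045,.1])+[-.158*np.sin(t),-.158*np.cos(t)]
    c,s=np.cos(q[2]),np.sin(q[2]); print(a,proj("scene",[q[0]+c*p[0]-s*p[1],q[1]+s*p[0]+c*p[1],.15])[0])
E
python3 d.py
```

```text
0 [255.97074512 223.95779564]
0.2 [265.40077274 231.05300203]
0.22 [266.49520672 231.69972726]
0.24 [267.61560384 232.33334634]
```

Call:
servo_tool(
  increments=[
    [0,0,0,0,0,0,1],
    [0,0,0,0,0,0,1],
    [0,0,0,0,0,0,1],
    [0,0,0,0,0,0,1],
    [0,0,0,0,0,0,1],
  ],
)

```text
clock: 8.9
position: [0.5703, -0.0634, 0.1347]
ee_rot: [-0.005, 0.768, 0.64, -0.006]
contact_force: [-17.3, -1.5, 9.1]
width: -0.0004
gripper_force: 8.7
```

Call:
servo_tool(
  increments=[
    [0,0,0,0,0,0,1],
    [0,0,0,0,0,0,1],
    [0,0,0,0,0,0,1],
    [0,0,0,0,0,0,1],
    [0,0,0,0,0,0,1],
  ],
)

```text
clock: 9.4
position: [0.5703, -0.0633, 0.1347]
ee_rot: [-0.006, 0.768, 0.64, -0.006]
contact_force: [-16.6, -0.6, 9.5]
width: -0.0004
gripper_force: 8.7
```

The free end moved about (12.6, 9.1) px from rest to stop, against (11.6, 8.4) predicted for 0.24 rad. The contact was also rigid, so the lever is at its stop and was held over 1 s. Now I'll release it.

Call:
servo_tool(
  increments=[
    [0,-1,0,0,0,0,1],
    [0,-1,0,0,0,0,1],
    [0,-1,0,0,0,0,1],
    [0,-1.5,0,0,0,0,1],
    [0,-1.5,0,0,0,0,1],
  ],
)

```text
clock: 9.9
position: [0.5201, -0.0527, 0.1355]
ee_rot: [0.001, 0.768, 0.64, 0.001]
contact_force: [-0.1, -0.6, -0.2]
width: 0.0004
gripper_force: 0.0
```

Call:
servo_tool(
  increments=[
    [0,0,0,0,0,0,1],
    [0,0,0,0,0,0,1],
    [0,0,0,0,0,0,1],
    [0,0,0,0,0,0,1],
    [0,0,0,0,0,0,1],
  ],
)

```text
clock: 10.4
position: [0.52, -0.053, 0.1352]
ee_rot: [0.0, 0.768, 0.64, 0.0]
contact_force: [0.2, -0.3, -0.7]
width: 0.0003
gripper_force: 0.0
```

```bash
python3 c.py rel
```

```text
10.4 [ 0.51998439 -0.05304335  0.13522049] [ 0.18429328 -0.28455457 -0.70684702] [0.01603484 0.00876344 0.02770347]
```

View pics/rel.png

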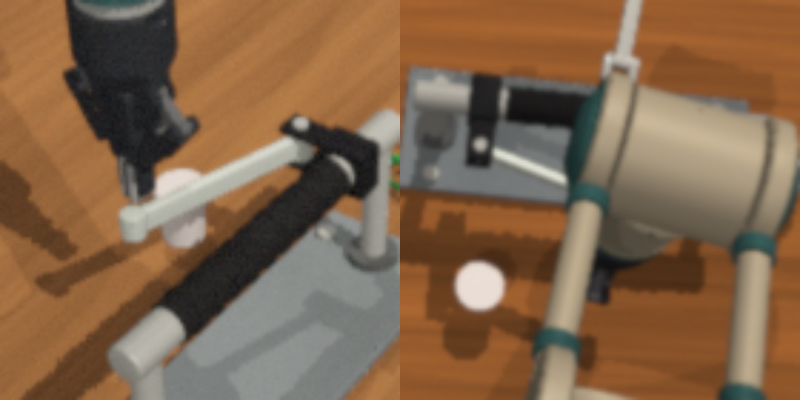

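The lever is fully out again, with its free end back at crop (132,222) as before, the fingers clear and no force. Now the second press.

Call:
servo_tool(
  increments=[
    [0,1,0,0,0,0,1],
    [0,1,0,0,0,0,1],
    [0,0.8,0,0,0,0,1],
    [0,0.8,0,0,0,0,1],
    [0,0.8,0,0,0,0,1],
  ],
)

```text
clock: 11.0
position: [0.5605, -0.0615, 0.1348]
ee_rot: [-0.002, 0.768, 0.64, -0.003]
contact_force: [-8.5, -1.6, 3.9]
width: 0.0001
gripper_force: 3.8
```

Call:
servo_tool(
  increments=[
    [0,0.6,0,0,0,0,1],
    [0,0.4,0,0,0,0,1],
    [0,0.3,0,0,0,0,1],
    [0,0.3,0,0,0,0,1],
    [0,0,0,0,0,0,1],
  ],
)

```text
clock: 11.5
position: [0.5704, -0.0632, 0.1346]
ee_rot: [-0.006, 0.768, 0.64, -0.007]
contact_force: [-18.7, 0.6, 11.7]
width: -0.0001
gripper_force: 9.2
```

Call:
servo_tool(
  increments=[
    [0,0,0,0,0,0,1],
    [0,0,0,0,0,0,1],
    [0,0,0,0,0,0,1],
    [0,0,0,0,0,0,1],
    [0,0,0,0,0,0,1],
  ],
)

```text
clock: 12.0
position: [0.5704, -0.0632, 0.1347]
ee_rot: [-0.006, 0.768, 0.64, -0.006]
contact_force: [-17.7, -0.7, 10.7]
width: 0.0001
gripper_force: 9.0
```

Call:
servo_tool(
  increments=[
    [0,0,0,0,0,0,1],
    [0,0,0,0,0,0,1],
    [0,0,0,0,0,0,1],
    [0,0,0,0,0,0,1],
    [0,0,0,0,0,0,1],
  ],
)

```text
clock: 12.5
position: [0.5703, -0.0632, 0.1347]
ee_rot: [-0.006, 0.768, 0.64, -0.006]
contact_force: [-18.1, -0.5, 11.4]
width: 0.0004
gripper_force: 9.0
```

```bash
python3 c.py stop2
```

```text
12.5 [ 0.57033995 -0.06320903  0.13465308] [-18.08214524  -0.52405153  11.37398198] [-0.0234482   2.61017871  0.06652968]
```

View pics/stop2.png

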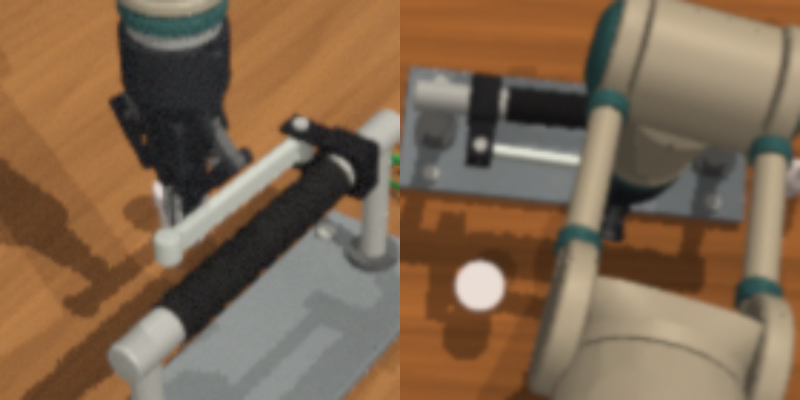

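The pose is the same as at the first stop: free end at crop (168,250), about 18 N held, gap to the bar clear. I'm handing the job in.

```bash
python3 -c "
from rig import manip; print(manip.sign_off())"
```

```text
the job is handed in; nothing more can be done
None
```

I pressed the brake lever to its stop and held it over a second, let it spring fully out with the fingers clear, then pressed it in again; it was handed in still held at the stop with about 18 N sideways (about 21 N in all), bar and loose items left alone.

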